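# Prove that the bench vise's screw holds

### The job

Before the plate is drilled, prove that the vise is tight: slide the vise's handle bar all the way out to the right (as seen from the robot, facing the screw), then bear straight down on its right end ball with a steady 15 N or so for about two seconds, in the tightening direction. The screw must hold without turning, so do not load it beyond 20 N; then let go, with the bar still fully out to the right, and leave the other things on the bench alone.

Things in the scene. Friction and masses are not known exactly. Their poses are not given: they have to be found in the camera images.
- vise: Grey cast bench vise bolted down, a steel plate clamped in it. Origin on the bench right below the centre of the screw's head; x runs along the screw from the head to the jaws (away from the robot, yaw within 0.35 rad), y to the left, z up. Its body begins at x = 73 mm; jaws 100 mm wide, up to 148 mm high; the plate reaches up to 195 mm at x = 133 mm; tail ends at x = 265 mm.
- head_center (a point): Centre of the screw's head, 100 mm above the bench, fixed: a dark steel cylinder 36 mm in diameter, 40 mm long. The bar passes through this point; around and under it is free space. Fully out, the right ball's centre lies 150 mm from here (-y of the vise). Pressing it down tightens: 15 N straight down there gives the proof torque of 2.25 N m; the screw turns at about 3.6 N m (24 N there).
- bar (a joint): Straight copper-coloured handle bar, 12 mm in diameter, across the head (along the vise's y), with a steel ball 24 mm in diameter on each end; ball centres 180 mm apart. It may lie up to 0.2 rad off level either way (not measured: feel or look). Value: how far it is slid, m: 0 centred, + to the right, stops at +-0.06, starts from -0.055 to +0.015. About 3 N of friction; stays where left.
- twist (a joint): Elastic wind-up of the head on the tight screw, rad: 0 unloaded, + when the right end is pressed down, in proportion to the torque (600 N m per rad, so only about 0.0038 rad, or 0.6 mm at the right ball, for 15 N there); springs back on release. Too small to be read or steered by position: go by the force.
- screw_mark (a point): Notch mark on top of the screw's collar just behind the head, 20 mm above the screw's axis. It moves only if the screw turns; the tight screw stays put unless overloaded. It tells nothing of how the bar lies.
- hammer_mid (a point): Hammer lying on the bench to the left of the vise (bystander): middle of its length.
- file_mid (a point): Flat file, 300 mm long, wooden handle towards the robot, lying on the bench right of the vise (bystander): middle of its length, 12 mm up.
- tumbler_mid (a point): Clear glass tumbler, 66 mm across and 110 mm high, standing left of the vise's jaws (bystander): centre, half-way up.

How it is judged:
On the way, in this order (a step that is already met when the one before it is completed fails the run):
1. the bar is slid fully out to the right (within 4 mm of its stop) (value of joint bar above 0.056 m), for 0.2 s.
2. with the bar fully out, the screw is loaded in the tightening direction with at least 1.8 N m (12 N on the right ball), without a break for 1 s (value of joint twist above 0.003 rad and value of joint bar above 0.054 m), for 1 s.
At the end, for the whole second after the job is handed in: The bar is still fully out to the right (within 6 mm of its stop), the head has sprung back unloaded (wind-up under 0.0015 rad), the screw has not turned (mark moved under 1 mm, about 3 degrees), and nothing presses on the vise (value of joint bar above 0.054 m and value of joint twist below 0.0015 rad and distance of screw_mark from where it was at the start of the episode below 0.001 m and contact force between anything else and vise below 1 N); the robot touches nothing.
It fails at once if the screw turned: its mark moved more than 1 mm (about 3 degrees) (distance of screw_mark from where it was at the start of the episode above 0.001 m).
It fails at once if the screw was loaded beyond 3.15 N m (21 N on the right ball) (value of joint twist above 0.00525 rad).
It fails at once if the screw was loaded in the loosening direction beyond 1.8 N m (value of joint twist below -0.003 rad).
It fails at once if the hammer, file or tumbler was moved more than 30 mm (distance of any of hammer_mid, file_mid, tumbler_mid from where it was at the start of the episode above 0.03 m).
It also fails if it takes over 70 s, if anything falls off the work surface, if the arm or the gripper's body presses on something with over 40 N, if the wrist force passes 120 N, or if a joint passes its speed limit or range.

### The arm

A 6-joint arm with a two-finger parallel gripper is mounted at the origin on the work surface. World frame = base frame: x ahead of the robot, y to its left, z up, the work surface at z = 0. Lengths are in m, angles in rad, forces in N, time in s.
With the tool pointing down it reaches from about 0.375 to 0.9 m from the base axis. Payload 3.1 kg.
Tool frame: the origin (TCP) lies midway between the tips of the shut fingers; the grasp point (between the pads) lies r.tcp_to_grasp behind it (r.tcp_to_grasp is the distance from the TCP to the grasp point, in m); z points along the fingers, y is the line along which they close (so a half turn about z gives the same grasp; the last joint's range is limited). The gripper opens to 85 mm and grips with 20 to 120 N. Pads are 22 mm wide; open, the fingers measure 114 mm over their backs; the gripper's body (76 mm by 85 mm) begins 54 mm behind the grasp point. The pads swing forward as they close: fully open they stand 13 mm farther back than shut.
Start: joints at [0.995, 0.527, 1.433, -0, 1.181, -0.178], TCP at [0.242, 0.576, 0.231] pointing down, gripper open.
Joint ranges: [-3.08, 3.08], [-0.75, 2.2], [0.22, 2.44], [-1.43, 4.57], [0, 2.65], [-2.85, 2.85]. Speed limits (rad/s): [2.79, 2.79, 3.14, 3.14, 3.14, 3.14].

### API

Orientations are given as a unit quaternion [w, x, y, z].
In Python, from cell import r gives the robot as it stands.
- The arm moves only by the shell command python3 -m creep 'ROWS' [OPENING]. ROWS is JSON, a list of rows, each an object of numbers: "x", "y", "z": the shift along the tool's x, y, z in cm; "yaw": the turn about the tool's z in degrees. In form: [{"x": .., "y": .., "z": .., "yaw": ..}, ...]. A call has 1 to 12 rows; each row shifts and turns the commanded pose from where the row before left it, along the tool's axes as they then stand; what a row does not reach is not made up. A row lasts 1/8 s, in which the tool goes at most 62.5 mm and 10.7 degrees, less where a joint would pass 70% of its speed; a pose out of reach is approached as far as the arm can. A call with a gripper value outside its range is refused whole. OPENING is the opening in per cent of the stroke, from 0 (shut) to 100 (fully open), set as the call begins (- or left out, the last holds). The fingers move at their own pace and stop on an object; the grip force is fixed at half the most. Time passes only in rows, so rows that do not move let the fingers close. It gives the time, the measured TCP pose, the force, the opening and the grip force at its end, in the units of the state.
- r.sense(): the state, without advancing time (a new reading comes with each control period).
- r.capture(name): name is "scene" or "top" or "wrist"; returns the picture (400x640x3 uint8, blue, green, red); there is no depth.
- r.camera_info(name): a dict with "K" (3x3 intrinsics, pixels), "rvec" (rotation vector, rad) and "tvec" (3), from world to camera coordinates, as OpenCV has them. Camera axes: x right, y down, z forward; pixel columns grow to the right and rows downward; lengths in m; the calibration is good to about 2 mm. A picture is of the moment at which its call begins: read the wrist's pose just before it. camera_info takes no time and is no camera call; for the wrist camera it gives the pose at the moment of the call.
- r.close_job(): hands the job in; it is judged then, once.
The state is a dict: "clock": time; "qpos": joint angles; "qvel": joint speeds; "joint_torque": joint torques, N m; "ee_pos": TCP position; "orientation": TCP orientation; "contact_force": force on the tool from outside, world axes, zero at the start; "ft_torque": the same for the moment, N m; "width": finger opening in m; "gripper_force": force on a finger pad.
Only numpy, scipy, OpenCV 4.12 (cv2) and the standard library are available. Lean on these libraries where they do the work, as an engineer would, in place of code of your own. Each camera call takes 0.05 s, during which the arm holds its last target. There are 200 camera calls.

## Working session

There is one attempt and no reset: what is moved stays moved. The work goes in short steps, Python scripts to look and compute and a shell command to move; the robot and the scene stay as the last step left them, time stands still between calls to the robot, and variables do not carry over. Pictures are saved under pics/ and viewed, at most 10 in all, crops included, and the job is handed in when it is done.

```bash
ls; mkdir -p pics
python3 - <<'E'
from cell import r
import cv2,numpy as np
for n in("scene","top"):
    im=r.capture(n); cv2.imwrite(f"pics/{n}0.png",im)
    c=r.camera_info(n); R=cv2.Rodrigues(np.array(c["rvec"]))[0]
    print(n,np.round(c["K"],1).tolist(),"pos",np.round(-R.T@np.array(c["tvec"]).ravel(),3),"fwd",R[2].round(2),"right",R[0].round(2))
s=r.sense(); print({k:np.round(v,3).tolist() for k,v in s.items()}, r.tcp_to_grasp)
E
```

```text
pics
scene [[424.6, 0.0, 318.9], [0.0, 424.6, 201.4], [0.0, 0.0, 1.0]] pos [ 1.364 -0.316  0.639] fwd [-0.73  0.4  -0.56] right [0.47 0.88 0.02]
top [[380.6, 0.0, 322.6], [0.0, 380.6, 200.7], [0.0, 0.0, 1.0]] pos [0.471 0.05  0.975] fwd [ 0.18  0.03 -0.98] right [ 0.   -1.   -0.03]
{'clock': 0.1, 'qpos': [0.994, 0.528, 1.434, -0.0, 1.181, -0.179], 'qvel': [-0.001, -0.001, -0.003, -0.0, 0.001, -0.001], 'joint_torque': [-0.001, -44.331, -17.859, -0.0, 0.004, 0.0], 'ee_pos': [0.242, 0.576, 0.23], 'orientation': [-0.0, 0.198, 0.98, -0.001], 'contact_force': [-0.156, -0.409, -0.641], 'ft_torque': [-0.034, -0.079, -0.014], 'gripper_force': 0.0, 'width': 0.085} 0.0187
```

View pics/scene0.png

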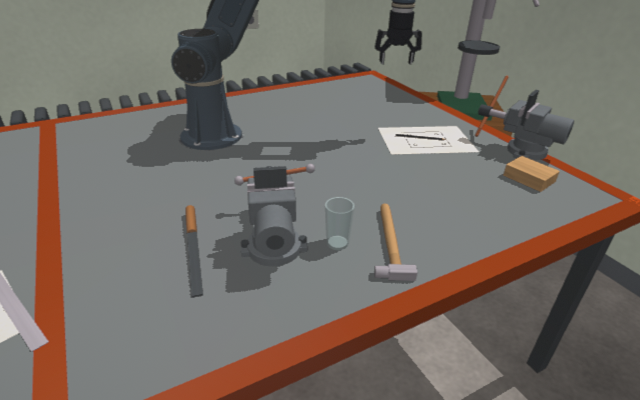

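View pics/top0.png

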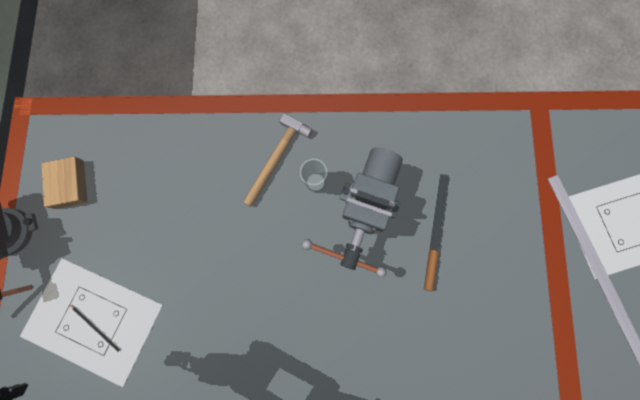

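The scene view shows the bar behind the plate, with its right ball at about (239,181) and its left ball at (311,168). In the top view the left ball is at (307,244), the head at (351,257) and the right ball at (381,272). I'll enlarge both.

Run:
```python
import cv2,numpy as np
a=cv2.imread("pics/scene0.png")[155:205,225:325]; b=cv2.imread("pics/top0.png")[225:285,295:395]
f=lambda i:cv2.resize(i,None,fx=5,fy=5,interpolation=cv2.INTER_CUBIC)
cv2.imwrite("pics/crop0.png",np.vstack([f(a),f(b)]))
```

```text
(no output)
```

View pics/crop0.png

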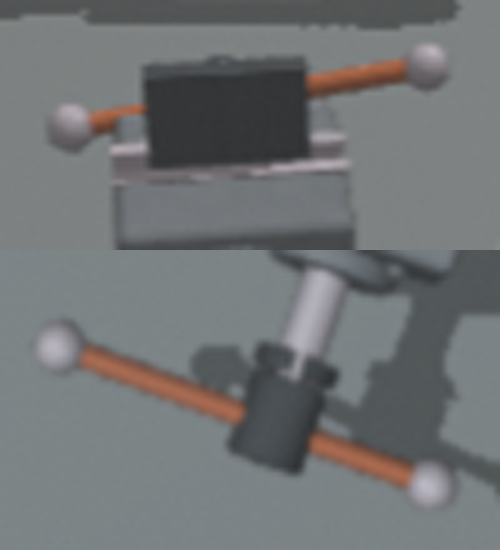

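The crop shows, in full-image pixels:

| Point | Scene | Top |
|---|---|---|
| Left ball | (310.5,168.0) | (306.7,244.0) |
| Right ball | (238.9,180.3) | (381.1,271.7) |

Next I'll triangulate both balls.

```bash
cat > geo.py <<'E'
from cell import r
import cv2,numpy as np
def P(n):
    c=r.camera_info(n); R=cv2.Rodrigues(np.array(c["rvec"]))[0]
    return np.array(c["K"])@np.c_[R,np.array(c["tvec"]).ravel()]
def tri(n1,p1,n2,p2):
    X=cv2.triangulatePoints(P(n1),P(n2),np.array(p1,float).reshape(2,1),np.array(p2,float).reshape(2,1)).ravel()
    return X[:3]/X[3]
def proj(n,X):
    q=P(n)@np.r_[X,1]; return q[:2]/q[2]
def at_z(n,p,z):
    M=P(n); A=np.c_[M[:,0],M[:,1],-np.r_[p,1]]; return np.linalg.solve(A,-(M[:,2]*z+M[:,3]))[:2]
E
python3 - <<'E'
from geo import *
L=tri("scene",(310.5,168.0),"top",(306.7,244.0)); Rr=tri("scene",(238.9,180.3),"top",(381.1,271.7))
d=Rr-L; print(L.round(4),Rr.round(4),np.linalg.norm(d), "tilt",np.arcsin(d[2]/np.linalg.norm(d)),"yaw",np.arctan2(d[0],-d[1]))
for n,a,b in(("scene",(310.5,168.0),(238.9,180.3)),("top",(306.7,244.0),(381.1,271.7))):print(proj(n,L)-a,proj(n,Rr)-b)
u=d/np.linalg.norm(d); print("u",u)
t=(0.1-L[2])/u[2]; print("pt at z=.1",t)
for p in((349.5,258.5),(350,256)): print(at_z("top",p,.1))
print("head top px",[proj("top",L+u*k).round(1) for k in(.09,.1,.11,.12)])
E
```

```text
[0.5323 0.1132 0.1129] [ 0.471  -0.0558  0.0892] 0.18136080908663135 tilt -0.1311919394625445 yaw -0.34760626743648826
[-0.02924756  0.00304499] [0.10200835 0.00288631]
[-0.03712788 -0.01695037] [0.13172169 0.04398437]
u [-0.33772092 -0.93211146 -0.13081593]
pt at z=.1 0.09861276408263696
[0.50038761 0.01644669]
[0.50600911 0.01525394]
head top px [array([343.8, 257.8]), array([347.9, 259.3]), array([352. , 260.9]), array([356.1, 262.4])]
```

```bash
python3 -m creep '[{"yaw":10},{"yaw":10},{"yaw":10},{"yaw":10},{"yaw":10},{"yaw":10},{"yaw":10},{"yaw":10},{"yaw":7},{}]' 0
cat >> geo.py <<'E'
from scipy.spatial.transform import Rotation
def togo(X):
    s=r.sense(); q=np.array(s["orientation"]); R=Rotation.from_quat(q[[1,2,3,0]]).as_matrix()
    print("clock",s["clock"],"tcp",np.round(s["ee_pos"],4),"xang",np.degrees(np.arctan2(R[1,0],R[0,0])).round(2),"toolz",R[:,2].round(3),"F",np.round(s["contact_force"],2),"F_tool",(R.T@np.array(s["contact_force"])).round(2))
    print("to go cm (tool)",(R.T@(np.array(X)-s["ee_pos"])*100).round(2))
E
python3 - <<'E'
from geo import *
print("tumbler base",at_z("top",(316,183),0),"file handle end",at_z("top",(430,290),.01))
togo([.552,.168,.2]); togo([.552,.168,.100])
E
```

```text
tumbler base [0.70009518 0.0985721 ] file handle end [ 0.42733444 -0.18311455]
clock 0.1 tcp [0.2417 0.5757 0.2304] xang 157.21 toolz [-0.001 -0.002 -1.   ] F [-0.16 -0.41 -0.64] F_tool [-0.01 -0.44  0.64]
to go cm (tool) [-44.4  -25.56   3.08]
clock 0.1 tcp [0.2417 0.5757 0.2304] xang 157.21 toolz [-0.001 -0.002 -1.   ] F [-0.16 -0.41 -0.64] F_tool [-0.01 -0.44  0.64]
to go cm (tool) [-44.4  -25.54  13.08]validation failed for argument at $[0]...
```

Rows seem to need all four keys.

```bash
python3 -m creep '[{"x":0,"y":0,"z":0,"yaw":10},{"x":0,"y":0,"z":0,"yaw":10},{"x":0,"y":0,"z":0,"yaw":10},{"x":0,"y":0,"z":0,"yaw":10},{"x":0,"y":0,"z":0,"yaw":10},{"x":0,"y":0,"z":0,"yaw":10},{"x":0,"y":0,"z":0,"yaw":10},{"x":0,"y":0,"z":0,"yaw":10},{"x":0,"y":0,"z":0,"yaw":7},{"x":0,"y":0,"z":0,"yaw":0}]' 0
python3 -c "
from geo import *
togo([.552,.168,.2])"
```

```text
clock: 1.35
ee_pos: [0.2419, 0.5759, 0.2308]
orientation: [0.0, 0.818, 0.576, -0.0]
contact_force: [-0.1, 0.9, 0.1]
width: -0.0001
gripper_force: 0.0
clock 1.35 tcp [0.2419 0.5759 0.2308] xang 70.29 toolz [-0.001 -0.001 -1.   ] F [-0.14  0.85  0.09] F_tool [ 0.75 -0.42 -0.09]
to go cm (tool) [-27.94  42.95   3.1 ]
```

```bash
python3 -m creep '[{"x":-2.8,"y":4.3,"z":0,"yaw":0},{"x":-2.8,"y":4.3,"z":0,"yaw":0},{"x":-2.8,"y":4.3,"z":0,"yaw":0},{"x":-2.8,"y":4.3,"z":0,"yaw":0},{"x":-2.8,"y":4.3,"z":0,"yaw":0},{"x":-2.8,"y":4.3,"z":0,"yaw":0},{"x":-2.8,"y":4.3,"z":0,"yaw":0},{"x":-2.8,"y":4.3,"z":0,"yaw":0},{"x":-2.8,"y":4.3,"z":0,"yaw":0},{"x":-2.8,"y":4.3,"z":3,"yaw":0},{"x":0,"y":0,"z":0,"yaw":0},{"x":0,"y":0,"z":0,"yaw":0}]' 0
python3 - <<'E'
from geo import *
togo([.552,.168,.1])
for n in("wrist","top"): cv2.imwrite(f"pics/{n}1.png",r.capture(n))
cv2.imwrite("pics/v1.png",np.hstack([cv2.resize(cv2.imread(f"pics/{n}1.png"),(400,250)) for n in("wrist","top")]))
E
```

```text
clock: 2.85
ee_pos: [0.5514, 0.1671, 0.201]
orientation: [-0.001, 0.818, 0.575, -0.001]
contact_force: [0.0, 0.5, 0.3]
width: 0.0002
gripper_force: 0.0
clock 2.85 tcp [0.5514 0.1671 0.201 ] xang 70.23 toolz [-0.002  0.    -1.   ] F [0.01 0.46 0.32] F_tool [ 0.43 -0.15 -0.32]
to go cm (tool) [ 0.11  0.05 10.1 ]
```

View pics/v1.png

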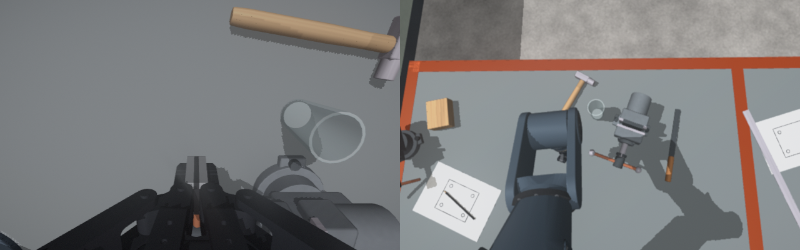

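The wrist view shows the copper bar straight ahead between the fingertips, with the tumbler well off to the side. I'll lower beside the left ball.

```bash
python3 -m creep '[{"x":0,"y":0,"z":3,"yaw":0},{"x":0,"y":0,"z":4,"yaw":0},{"x":0,"y":0,"z":3.8,"yaw":0},{"x":0,"y":0,"z":0,"yaw":0},{"x":0,"y":0,"z":0,"yaw":0}]' 0
python3 - <<'E'
from geo import *
togo([.5323,.1132,.093]); togo(np.array([.4967,.0149,.1])+.03*np.array([.338,.932,.13]))
cv2.imwrite("pics/wrist2.png",r.capture("wrist")[200:])
E
```

```text
clock: 3.58
ee_pos: [0.5526, 0.1681, 0.0948]
orientation: [0.001, 0.818, 0.576, 0.001]
contact_force: [0.0, 0.7, 0.8]
width: -0.0002
gripper_force: 0.0
clock 3.575 tcp [0.5526 0.1681 0.0948] xang 70.3 toolz [ 0.002  0.    -1.   ] F [0.05 0.68 0.82] F_tool [ 0.66 -0.18 -0.82]
to go cm (tool) [-5.85 -0.06  0.17]
clock 3.575 tcp [0.5526 0.1681 0.0948] xang 70.3 toolz [ 0.002  0.    -1.   ] F [0.05 0.68 0.82] F_tool [ 0.66 -0.18 -0.82]
to go cm (tool) [-13.33  -0.09  -0.92]
```

View pics/wrist2.png

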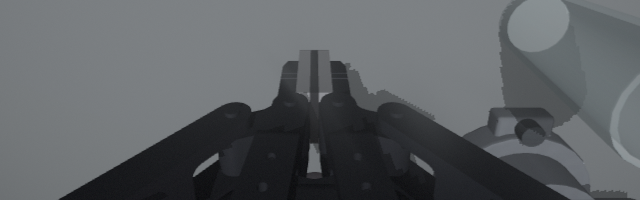

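The fingers are shut and in line with the bar, less than 1 mm off sideways. I'll push along -x, expecting contact at about 3.5 cm and the stop at about 11 cm.

```bash
python3 -m creep '[{"x":-1.5,"y":0,"z":0,"yaw":0},{"x":-1,"y":0,"z":0,"yaw":0},{"x":-0.5,"y":0,"z":0,"yaw":0},{"x":-0.5,"y":0,"z":0,"yaw":0},{"x":-0.5,"y":0,"z":0,"yaw":0},{"x":-0.5,"y":0,"z":0,"yaw":0},{"x":-0.5,"y":0,"z":0,"yaw":0},{"x":0,"y":0,"z":0,"yaw":0}]' 0
python3 -c "
from geo import *
togo(np.array([.4967,.0149,.1])+.03*np.array([.338,.932,.13]))"
```

```text
clock: 4.62
ee_pos: [0.5346, 0.1197, 0.0932]
orientation: [-0.0, 0.818, 0.575, -0.0]
contact_force: [0.3, 0.3, -0.8]
width: 0.0001
gripper_force: 0.5
clock 4.625 tcp [0.5346 0.1197 0.0932] xang 70.21 toolz [-0.001 -0.    -1.   ] F [ 0.29  0.31 -0.77] F_tool [0.39 0.17 0.77]
to go cm (tool) [-8.17 -0.01 -1.07]
```

```bash
python3 -m creep '[{"x":-0.5,"y":0,"z":0,"yaw":0},{"x":-0.5,"y":0,"z":0,"yaw":0}]' 0
python3 - <<'E'
from geo import *
togo(np.array([.4967,.0149,.1])+.03*np.array([.338,.932,.13]))
a=r.capture("scene")[130:230,200:360]; b=r.capture("top")[210:290,280:408]
cv2.imwrite("pics/v3.png",np.vstack([cv2.resize(i,(480,300),interpolation=cv2.INTER_CUBIC) for i in(a,b)]))
E
```

```text
clock: 4.88
ee_pos: [0.5313, 0.1106, 0.0932]
orientation: [-0.0, 0.818, 0.575, -0.0]
contact_force: [1.2, 3.0, -1.5]
width: -0.0001
gripper_force: 1.6
clock 4.875 tcp [0.5313 0.1106 0.0932] xang 70.21 toolz [-0.  0. -1.] F [ 1.25  2.98 -1.47] F_tool [3.23 0.17 1.47]
to go cm (tool) [-7.21 -0.01 -1.07]
```

View pics/v3.png

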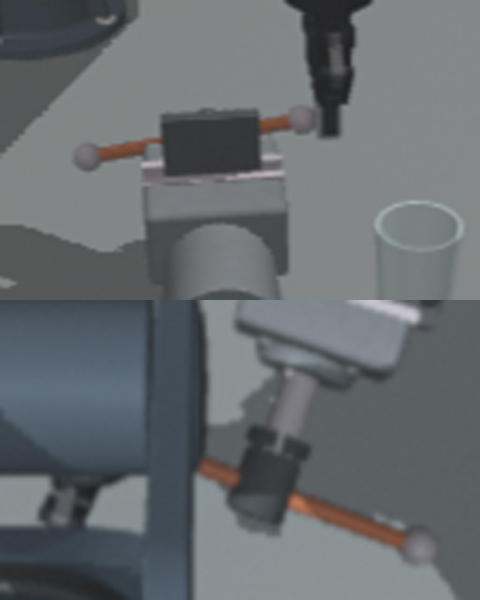

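The finger is on the left ball with 3.2 N along the bar. The right ball has moved out to about scene (229,182), so I'll keep pushing.

```bash
python3 -m creep '[{"x":-0.5,"y":0,"z":0,"yaw":0},{"x":-0.5,"y":0,"z":0,"yaw":0},{"x":-0.5,"y":0,"z":0,"yaw":0},{"x":-0.5,"y":0,"z":0,"yaw":0},{"x":-0.5,"y":0,"z":0,"yaw":0},{"x":-0.5,"y":0,"z":0,"yaw":0},{"x":-0.5,"y":0,"z":0,"yaw":0}]' 0
python3 -c "
from geo import *
togo(np.array([.4967,.0149,.1])+.03*np.array([.338,.932,.13]))"; python3 -m creep '[{"x":-0.3,"y":0,"z":0,"yaw":0},{"x":-0.3,"y":0,"z":0,"yaw":0}]' 0;python3 -m creep '[{"x":-0.2,"y":0,"z":0,"yaw":0}]' 0
```

```text
clock: 5.85
ee_pos: [0.5196, 0.0774, 0.0933]
orientation: [-0.0, 0.818, 0.575, -0.0]
contact_force: [1.1, 2.9, -2.8]
width: -0.0
gripper_force: 1.6
clock 5.85 tcp [0.5196 0.0774 0.0933] xang 70.21 toolz [-0.  0. -1.] F [ 1.14  2.87 -2.81] F_tool [3.09 0.1  2.81]
to go cm (tool) [-3.68 -0.03 -1.06]
clock: 6.1
ee_pos: [0.5176, 0.0719, 0.0933]
orientation: [0.0, 0.818, 0.575, 0.0]
contact_force: [0.9, 2.2, -2.3]
width: 0.0001
gripper_force: 1.6
clock: 6.22
ee_pos: [0.517, 0.0701, 0.0933]
orientation: [0.0, 0.818, 0.575, 0.0]
contact_force: [0.9, 2.9, -1.6]
width: -0.0003
gripper_force: 1.5
```

```bash
for i in 1; do python3 -m creep '[{"x":-0.3,"y":0,"z":0,"yaw":0},{"x":-0.3,"y":0,"z":0,"yaw":0}]' 0|grep -E "pos|contact"; python3 -m creep '[{"x":-0.2,"y":0,"z":0,"yaw":0},{"x":-0.2,"y":0,"z":0,"yaw":0}]' 0 |grep -E "pos|contact"; python3 -m creep '[{"x":-0.2,"y":0,"z":0,"yaw":0}]' 0 |grep -E "pos|contact"; done
python3 - <<'E'
from geo import *
togo(np.array([.4967,.0149,.1])+.03*np.array([.338,.932,.13]))
E
```

```text
ee_pos: [0.5149, 0.0645, 0.0933]
contact_force: [0.7, 4.3, -1.7]
ee_pos: [0.5153, 0.0637, 0.0937]
contact_force: [5.7, 20.0, -1.8]
ee_pos: [0.5155, 0.0633, 0.0939]
contact_force: [6.6, 26.9, -1.3]
clock 6.85 tcp [0.5155 0.0633 0.0939] xang 69.89 toolz [ 0.007  0.008 -1.   ] F [ 6.57 26.91 -1.33] F_tool [27.51 -3.09  1.59]
to go cm (tool) [-2.21 -0.1  -1.02]
```

The stop is felt, with 27 N along the bar. I'll hold briefly, back off and rise, then look.

```bash
python3 -m creep '[{"x":0,"y":0,"z":0,"yaw":0},{"x":0,"y":0,"z":0,"yaw":0},{"x":0.6,"y":0,"z":0,"yaw":0},{"x":1,"y":0,"z":0,"yaw":0},{"x":3,"y":0,"z":0,"yaw":0},{"x":0,"y":0,"z":-5,"yaw":0},{"x":0,"y":0,"z":-4.5,"yaw":0},{"x":3,"y":-5,"z":0,"yaw":0},{"x":3,"y":-5,"z":0,"yaw":0},{"x":0,"y":-5,"z":0,"yaw":0},{"x":0,"y":0,"z":0,"yaw":0}]' 0
python3 - <<'E'
from geo import *
togo([0.4467,-.125,.0804])
A=r.capture("scene");B=r.capture("top");cv2.imwrite("pics/s4.png",A);cv2.imwrite("pics/t4.png",B)
a=A[140:215,200:320]; b=B[220:295,315:435]
cv2.imwrite("pics/v4.png",np.vstack([cv2.resize(i,None,fx=4,fy=4,interpolation=cv2.INTER_CUBIC) for i in(a,b)]))
E
```

```text
clock: 8.22
ee_pos: [0.4031, 0.2097, 0.1882]
orientation: [-0.001, 0.817, 0.577, -0.002]
contact_force: [0.6, 0.2, -0.1]
width: -0.0001
gripper_force: 0.0
clock 8.225 tcp [0.4031 0.2097 0.1882] xang 70.42 toolz [-0.005 -0.002 -1.   ] F [ 0.63  0.18 -0.05] F_tool [0.38 0.53 0.05]
to go cm (tool) [-30.04  15.37  10.82]
```

View pics/v4.png

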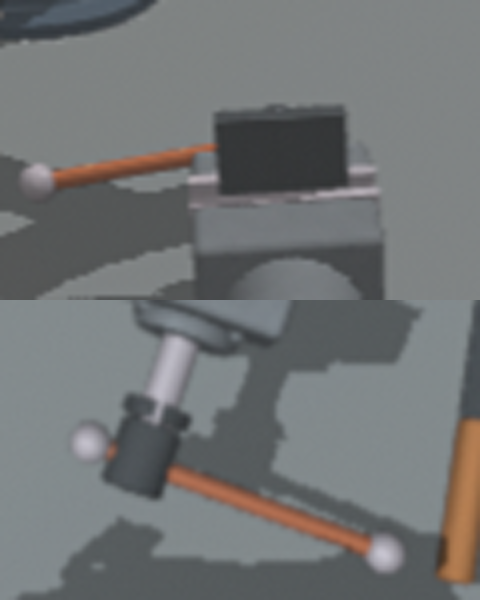

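The bar is fully out, with the left ball against the head at top (337.1,255.1). The right ball is at scene (209.1,185.1) and top (410.6,282.6), and the file handle ends at its right.

Run:
```python
from geo import *
X=tri("scene",(209.1,185.1),"top",(410.6,282.6)); print(X,proj("scene",X)-(209.1,185.1))
togo(np.r_[X[:2],X[2]+.012])
print("file handle end",at_z("top",(315+455/4,220+280/4),.02))
```

```text
[ 0.44641063 -0.12446103  0.08033637] [0.49933395 0.03953773]
clock 8.325 tcp [0.4083 0.2094 0.1888] xang 70.26 toolz [ 0.002 -0.    -1.   ] F [-0.01  0.55  0.17] F_tool [ 0.52 -0.19 -0.17]
to go cm (tool) [-30.14  14.85   9.67]
file handle end [ 0.42777602 -0.17769356]
```

```bash
python3 -m creep '[{"x":-3,"y":1.5,"z":0,"yaw":0},{"x":-3,"y":1.5,"z":0,"yaw":0},{"x":-3,"y":1.5,"z":0,"yaw":0},{"x":-3,"y":1.5,"z":0,"yaw":0},{"x":-3,"y":1.5,"z":0,"yaw":0},{"x":-3,"y":1.5,"z":0,"yaw":0},{"x":-3,"y":1.5,"z":0,"yaw":0},{"x":-3,"y":1.5,"z":0,"yaw":0},{"x":-3,"y":1.5,"z":0,"yaw":0},{"x":-3,"y":1.4,"z":0,"yaw":0},{"x":0,"y":0,"z":0,"yaw":0},{"x":0,"y":0,"z":0,"yaw":0}]' 0|head -2
python3 -m creep '[{"x":0,"y":0,"z":2.5,"yaw":0},{"x":0,"y":0,"z":2.5,"yaw":0},{"x":0,"y":0,"z":2,"yaw":0},{"x":0,"y":0,"z":0,"yaw":0},{"x":0,"y":0,"z":0,"yaw":0}]' 0|head -2
python3 -c "
from geo import *
togo([.4464,-.1245,.0923])"
```

```text
clock: 9.82
ee_pos: [0.4464, -0.1239, 0.1882]
clock: 10.45
ee_pos: [0.4466, -0.123, 0.1188]
clock 10.45 tcp [ 0.4466 -0.123   0.1188] xang 70.26 toolz [ 0.001 -0.    -1.   ] F [0.51 0.15 0.96] F_tool [ 0.32  0.43 -0.96]
to go cm (tool) [-0.15  0.03  2.65]
```

```bash
python3 -m creep '[{"x":-0.1,"y":0,"z":1,"yaw":0},{"x":0,"y":0,"z":0.9,"yaw":0},{"x":0,"y":0,"z":0,"yaw":0},{"x":0,"y":0,"z":0,"yaw":0},{"x":0,"y":0,"z":0,"yaw":0}]' 0|grep -E "pos|contact"
for i in 1; do python3 -m creep '[{"x":0,"y":0,"z":0.1,"yaw":0},{"x":0,"y":0,"z":0,"yaw":0}]' 0|grep -E "pos|contact"; python3 -m creep '[{"x":0,"y":0,"z":0.1,"yaw":0},{"x":0,"y":0,"z":0,"yaw":0}]' 0|grep -E "pos|contact"; python3 -m creep '[{"x":0,"y":0,"z":0.1,"yaw":0},{"x":0,"y":0,"z":0,"yaw":0}]' 0|grep -E "pos|contact"; python3 -m creep '[{"x":0,"y":0,"z":0.1,"yaw":0},{"x":0,"y":0,"z":0,"yaw":0}]' 0|grep -E "pos|contact"; done
```

```text
ee_pos: [0.4461, -0.1243, 0.0995]
contact_force: [0.6, -0.1, 0.1]
ee_pos: [0.446, -0.1242, 0.0984]
contact_force: [0.8, -0.1, 0.6]
ee_pos: [0.4459, -0.1242, 0.0972]
contact_force: [0.6, 0.2, 0.3]
ee_pos: [0.4459, -0.1242, 0.0962]
contact_force: [-0.2, 0.6, 0.1]
ee_pos: [0.4459, -0.1242, 0.0952]
contact_force: [-0.9, 0.1, -0.6]
```

```bash
for i in 1 2 3 ; do :; done; python3 -m creep '[{"x":0,"y":0,"z":0.1,"yaw":0},{"x":0,"y":0,"z":0,"yaw":0}]' 0|grep -E "pos|contact"; python3 -m creep '[{"x":0,"y":0,"z":0.1,"yaw":0},{"x":0,"y":0,"z":0,"yaw":0}]' 0|grep -E "pos|contact"; python3 -m creep '[{"x":0,"y":0,"z":0.05,"yaw":0},{"x":0,"y":0,"z":0,"yaw":0}]' 0|grep -E "pos|contact"; python3 -m creep '[{"x":0,"y":0,"z":0.05,"yaw":0},{"x":0,"y":0,"z":0,"yaw":0}]' 0|grep -E "pos|contact"
```

```text
ee_pos: [0.4459, -0.1242, 0.0942]
contact_force: [0.6, -1.2, -0.2]
ee_pos: [0.4459, -0.1242, 0.0932]
contact_force: [-0.8, 0.0, 0.3]
ee_pos: [0.446, -0.1242, 0.0928]
contact_force: [-0.7, 0.8, -0.2]
ee_pos: [0.4459, -0.1242, 0.0923]
contact_force: [-0.2, -0.1, -0.2]
```

```bash
python3 -m creep '[{"x":0,"y":0,"z":0.05,"yaw":0},{"x":0,"y":0,"z":0,"yaw":0}]' 0|grep -E "pos|contact"; python3 -m creep '[{"x":0,"y":0,"z":0.05,"yaw":0},{"x":0,"y":0,"z":0,"yaw":0}]' 0|grep -E "pos|contact"; python3 -m creep '[{"x":0,"y":0,"z":0.05,"yaw":0},{"x":0,"y":0,"z":0,"yaw":0}]' 0|grep -E "pos|contact"
```

```text
ee_pos: [0.446, -0.1242, 0.0918]
contact_force: [0.2, 0.1, 0.8]
ee_pos: [0.4461, -0.1243, 0.0914]
contact_force: [0.4, -0.2, 1.4]
ee_pos: [0.4461, -0.1243, 0.091]
contact_force: [-1.2, 0.3, 3.1]
```

```bash
python3 -m creep '[{"x":0,"y":0,"z":0.05,"yaw":0},{"x":0,"y":0,"z":0,"yaw":0}]' 0|grep -E "pos|contact"
```

```text
ee_pos: [0.4461, -0.1243, 0.0905]
contact_force: [-0.6, 0.5, 4.6]
```

Contact was at z ≈ 0.0916, and the force is rising gently (about 3 N/mm).

```bash
python3 -m creep '[{"x":0,"y":0,"z":0.05,"yaw":0},{"x":0,"y":0,"z":0.05,"yaw":0},{"x":0,"y":0,"z":0,"yaw":0}]' 0; python3 -m creep '[{"x":0,"y":0,"z":0.05,"yaw":0},{"x":0,"y":0,"z":0,"yaw":0}]' 0
python3 - <<'E'
from geo import *
togo([.4464,-.1245,.0923])
A=r.capture("scene");B=r.capture("top")
a=A[130:205,180:300]; b=B[220:295,345:465]
cv2.imwrite("pics/v5.png",np.vstack([cv2.resize(i,None,fx=4,fy=4,interpolation=cv2.INTER_CUBIC) for i in(a,b)]))
E
```

```text
clock: 14.45
ee_pos: [0.4463, -0.1243, 0.0897]
orientation: [0.0, 0.818, 0.575, 0.0]
contact_force: [-0.6, 1.2, 7.5]
width: 0.0001
gripper_force: 3.8
clock: 14.7
ee_pos: [0.4464, -0.1244, 0.0894]
orientation: [0.001, 0.818, 0.575, 0.0]
contact_force: [-0.6, 1.2, 9.1]
width: -0.0002
gripper_force: 4.5
clock 14.7 tcp [ 0.4464 -0.1244  0.0894] xang 70.2 toolz [ 0.001 -0.001 -1.   ] F [-0.63  1.19  9.07] F_tool [ 0.9  -0.98 -9.07]
to go cm (tool) [-0.01  0.01 -0.29]
```

View pics/v5.png

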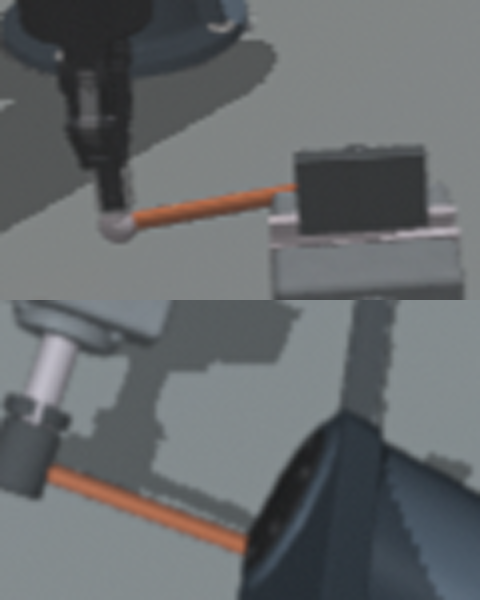

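The tip sits square on the right ball, reading 9 N. I'll raise it to about 15 N.

```bash
python3 -m creep '[{"x":0,"y":0,"z":0.05,"yaw":0},{"x":0,"y":0,"z":0.05,"yaw":0},{"x":0,"y":0,"z":0.05,"yaw":0},{"x":0,"y":0,"z":0,"yaw":0}]' 0; python3 -m creep '[{"x":0,"y":0,"z":0.05,"yaw":0},{"x":0,"y":0,"z":0,"yaw":0},{"x":0,"y":0,"z":0,"yaw":0}]' 0|grep -E "pos|contact"
```

```text
clock: 15.3
ee_pos: [0.4467, -0.1244, 0.0883]
orientation: [0.001, 0.818, 0.575, 0.001]
contact_force: [-0.4, 1.6, 12.5]
width: 0.0001
gripper_force: 6.5
ee_pos: [0.4468, -0.1245, 0.088]
contact_force: [0.1, 1.4, 14.4]
```

```bash
python3 -m creep '[{"x":0,"y":0,"z":0.03,"yaw":0},{"x":0,"y":0,"z":0,"yaw":0},{"x":0,"y":0,"z":0,"yaw":0},{"x":0,"y":0,"z":0,"yaw":0},{"x":0,"y":0,"z":0,"yaw":0},{"x":0,"y":0,"z":0,"yaw":0},{"x":0,"y":0,"z":0,"yaw":0},{"x":0,"y":0,"z":0,"yaw":0}]' 0|grep -E "clock|pos|contact"; python3 -m creep '[{"x":0,"y":0,"z":0,"yaw":0},{"x":0,"y":0,"z":0,"yaw":0},{"x":0,"y":0,"z":0,"yaw":0},{"x":0,"y":0,"z":0,"yaw":0},{"x":0,"y":0,"z":0,"yaw":0},{"x":0,"y":0,"z":0,"yaw":0},{"x":0,"y":0,"z":0,"yaw":0},{"x":0,"y":0,"z":0,"yaw":0},{"x":0,"y":0,"z":0,"yaw":0},{"x":0,"y":0,"z":0,"yaw":0}]' 0|grep -E "clock|pos|contact"
```

```text
clock: 16.68
ee_pos: [0.4468, -0.1244, 0.0878]
contact_force: [0.1, 1.4, 14.4]
clock: 17.92
ee_pos: [0.4468, -0.1245, 0.0878]
contact_force: [-1.2, 1.6, 14.7]
```

It held 14.4–14.7 N for over 2 s. Now I'll lift straight off.

```bash
python3 -m creep '[{"x":0,"y":0,"z":-0.2,"yaw":0},{"x":0,"y":0,"z":-0.3,"yaw":0},{"x":0,"y":0,"z":-1,"yaw":0},{"x":0,"y":0,"z":-3,"yaw":0},{"x":0,"y":0,"z":-5,"yaw":0},{"x":0,"y":0,"z":-1,"yaw":0},{"x":3,"y":-1,"z":0,"yaw":0},{"x":5,"y":-2,"z":0,"yaw":0},{"x":5,"y":-2,"z":0,"yaw":0},{"x":4,"y":-1.5,"z":0,"yaw":0},{"x":0,"y":0,"z":0,"yaw":0},{"x":0,"y":0,"z":0,"yaw":0}]' 0
python3 - <<'E'
from geo import *
A=r.capture("scene");B=r.capture("top");cv2.imwrite("pics/s6.png",A)
a=A[140:215,200:320]; b=B[220:295,315:435]
cv2.imwrite("pics/v6.png",np.vstack([cv2.resize(i,None,fx=4,fy=4,interpolation=cv2.INTER_CUBIC) for i in(a,b)]))
E
```

```text
clock: 19.42
ee_pos: [0.4421, 0.0575, 0.191]
orientation: [-0.0, 0.818, 0.575, -0.001]
contact_force: [-0.2, -0.2, -0.2]
width: 0.0
gripper_force: 0.0
```

View pics/v6.png

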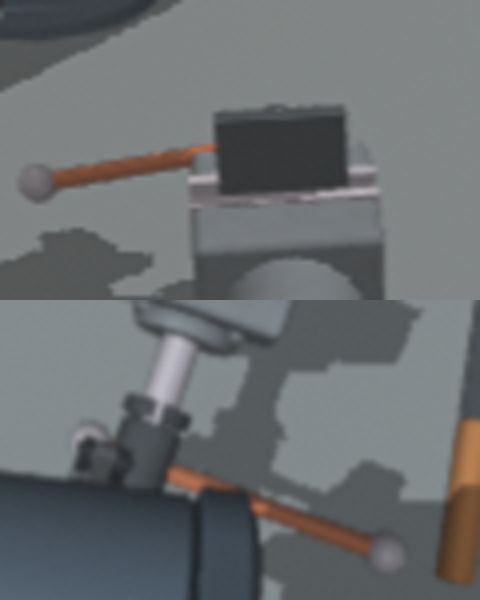

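The right ball is where it was before pressing: crop (37,182) in the scene view and (385,252) in the top view. The bar is still fully out, the screw has not turned, and the arm is clear. Handing in.

```bash
python3 -c "
from cell import r
print(r.close_job())"
```

```text
the job is handed in; nothing more can be done
None
```

The job is handed in, with no verdict returned: the bar is fully out to the right, its right ball was pressed down at a measured 14.4–14.7 N for just over 2 s, and after release it was back where it had been, with the screw showing no sign of turning.

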